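# Clamp a plum sample and hold the paddle at the third click

### The job

Take the plum off the cutting board with a light grip, so as not to bruise it, and set it down in the little round dish of the sample clamp while the clamp's paddle is still up. Then press the black paddle gently down past its first and second clicks to the third, so that the shoe closes up to the plum, and keep pressing: the paddle springs back when let go, so finish while still holding it down at the third click. Leave the other things on the table where they are.

Things in the scene. Friction and masses are not known exactly. Their poses are not given: they have to be found in the camera images.
- plum_center (a point): Centre (half-way up) of the one dark red plum that lies on the small wooden cutting board. It is about 20 mm across, 19 mm high, weighs about 15 g and does not roll; yaw has no meaning. Two similar plums on the bare table are not wanted.
- plum: The same plum; origin under its centre, 9.5 mm below plum_center. It bruises when the fingers' contact forces on it add up to more than 100 N (both pads together, that is a grip of 50 N).
- board: Wooden cutting board, 115 x 190 mm (its x, y), 12 mm thick, fixed; origin under its centre.
- clamp: The sample clamp, fixed: grey base plate 134 x 160 x 12 mm, origin near its middle on the table. Its -x is the front, where the paddle sticks out; a grey tower (66 x 60 mm in x, y, 98 mm high, centre at x 18, y -45 mm) stands at -y, the dish at +y. Four small steel ribs beside the slot in the tower's front show where the paddle's stem stands at rest and at the three clicks.
- dish_floor (a point): Centre of the flat floor of the clamp's round aluminium dish, at x 30, y 50, z 47 mm of the clamp, on a post. Inner diameter 31 mm; the rim stands 6 mm above the floor and is 4.5 mm thick. Axes as the clamp's, z up.
- shoe (a joint): Rubber shoe (22 mm wide, 55 to 66 mm above the table) on the tower's side toward the dish. At 0 its face is 56 mm from the dish centre; it slides toward the dish 1.2 mm for each mm that the paddle goes down (value in m).
- paddle_top (a point): Centre of the flat top of the clamp's black ribbed paddle (40 mm along the clamp's x by 34 mm along y, 10 mm thick), moving with it; at x -52, y -45, z 115 mm of the clamp when the paddle is up, 37 mm in front of the tower's face. It is pressed straight down from above; at rest it is 17 mm higher than the tower's top.
- paddle (a joint): How far the paddle is pressed down, m: 0 up, 0.044 bottom stop. A spring pushes it up with 3.5 N at 0 to 9 N at the bottom; a click ball adds or takes up to 2.5 N, with humps at 0.010, 0.022, 0.034 and clicks behind them at about 0.016, 0.028, 0.040. None holds by itself. The third click is 0.036 to the bottom stop. Never push the paddle with more than 40 N.
- loose_plum_a: One of two similar plums on the bare table (20 mm across); leave it.
- loose_plum_b: The other plum on the bare table (20 mm across); leave it.
- cup_b: Loose lidded clear cup of plums, 113 mm across, 52 mm high, origin under its centre; leave it.
- tape: Roll of packing tape lying flat, 83 mm across, 24 mm high; leave it.

How it is judged:
By the outcome, as a careful person would: the job done as asked, in the order asked, and still so for the second after the job is handed in, while the arm keeps its last pose, push and grip.
It also fails if it takes over 48 s, if anything falls off the work surface, if the arm or the gripper's body presses on something with over 40 N, if the wrist force passes 120 N, or if a joint passes its speed limit or range.

### The arm

A 7-joint arm with a two-finger parallel gripper is mounted at the origin on the work surface; the furniture and walls round the work are solid. World frame = base frame: x ahead of the robot, y to its left, z up, the work surface at z = 0. Lengths are in m, angles in degrees, forces in N, time in s.
With the tool pointing down it reaches from about 0.35 to 0.775 m from the base axis. Payload 3.1 kg.
Tool frame: the origin (TCP) lies at the very end of the fingers, on their centre line; the grasp point (between the pads) lies 19 mm behind it; z points along the fingers, y is the line along which they close (so a half turn about z gives the same grasp; the last joint's range is limited). The gripper opens to 85 mm and grips with 20 to 120 N. Pads are 22 mm wide; open, the fingers measure 114 mm over their backs; the gripper's body (76 mm by 85 mm) begins 54 mm behind the grasp point. The pads swing forward as they close: fully open they stand 13 mm farther back than shut.
Start: joints at [67.111, 17.813, 0.802, 86.603, -0.252, 75.585, -1.558], TCP at [0.193, -0.515, 0.231] pointing down, gripper open.
Joint ranges: [-154.91, 154.91], [-16.99, 109.72], [-72.82, 74.43], [7.12, 147.25], [-82.49, 262.49], [11.32, 116.49], [-174.64, 174.64]. Speed limits (degrees/s): [159.86, 159.86, 180, 180, 180, 180, 180].

### API

Orientations are given as a 3x3 rotation matrix whose columns are the frame's x, y, z axes.
In Python, from workcell import monitor, optics, workorder gives the robot as it stands.
- The arm moves only by the tool send_rows, never from a script. Its argument "deltas" is a list of rows, each an object of numbers: "rx", "ry", "rz": the turn, a rotation vector about the tool's x, y, z scaled (see below); "x", "y", "z": the shift along the tool's x, y, z scaled (see below); "grip": the closure, from 0 (fully open) to 1 (shut). In form: [{"rx": .., "ry": .., "rz": .., "x": .., "y": .., "z": .., "grip": ..}, ...]. A call has 1 to 10 rows; each row is the pose to reach, as a shift and turn from the pose commanded when the call began, along the tool's axes at that moment, turning the shorter way round; what a row does not reach only later rows make up. The controller multiplies each number of a shift by 1000 mm and each number of a turn by 2 pi rad. A row lasts 1/12 s, in which the tool goes at most 41.7 mm and 7.16 degrees, less where a joint would pass 70% of its speed; a pose out of reach is approached as far as the arm can. A call with a number of a shift or a turn outside -1 to 1 is refused whole. A call with a gripper value outside its range is refused whole. The fingers move at their own pace and stop on an object; "grip_force" is the grip in N (left out, the last holds). Time passes only in rows, so rows that repeat a pose let the fingers close. It gives the time, the measured TCP pose, the force, the opening and the grip force at its end, in the units of the state.
- monitor.get_obs(): the state, without advancing time (a new reading comes with each control period).
- optics.camera(name): name is "scene" or "top" or "wrist"; returns a dict with "frame" (420x560x3 uint8, red, green, blue), "range_z" (420x560 float32, m along the optical axis (not along the pixel's ray), 0 where there is no reading), "fx", "fy", "cx", "cy" (pixels), "dist_coeffs" ([k1, k2, p1, p2, k3] as OpenCV has them; the pictures are not rectified), "view" (4x4, takes a point from world to camera coordinates); the wrist camera has in their place "mount" (4x4, takes a point from camera to tool coordinates, whose origin is the TCP and whose axes are the flange's). Camera axes: x right, y up, looking along -z (the intrinsics and any distortion apply to the point x, -y, -z); pixel columns grow to the right and rows downward; lengths in m; the calibration is good to about 2 mm. A picture is of the moment at which its call begins: read the wrist's pose just before it.
- workorder.job_done(): hands the job in; it is judged then, once.
Trained networks look in a picture, given as the dict that the camera call returned (one of the last four; its "shot" number tells which), for a name from the list of things; names that differ only in an ending like _2 or _b are one class to them, and where a whole thing is asked for, a point or a joint stands for the part that bears it (a point fixed in the world has none). Each returns a list of dicts, best first, with "confidence" (0 to 1); they miss things now and then, are a little off and sometimes report something else, mostly with a low value. They report only what shows in the picture. A call takes as long as a camera call.
- optics.search_frame(target, picture): "position" ([column, row] in pixels, amid what is visible of it).
- optics.outline_of(target, picture): "pixels" (420x560 bool, what is visible of it) and "position" ([column, row] in pixels, amid what is visible of it).
The state is a dict: "clock": time; "qpos": joint angles; "qvel": joint speeds; "joint_efforts": joint torques, N m; "position": TCP position; "ee_rot": TCP orientation; "force": force on the tool from outside, world axes, zero at the start; "wrist_torque": the same for the moment, N m; "gripper_width": finger opening in m; "grasp_force": force on a finger pad.
Only numpy, scipy, OpenCV 4.12 (cv2) and the standard library are available. Lean on these libraries where they do the work, as an engineer would, in place of code of your own. Each camera call takes 0.05 s, during which the arm holds its last target. There are 200 camera calls.

## Working session

There is one attempt and no reset: what is moved stays moved. The work goes in short steps, Python scripts to look and compute and a tool call to move; the robot and the scene stay as the last step left them, time stands still between calls to the robot, and variables do not carry over. Pictures are saved under pics/ and viewed, at most 10 in all, crops included, and the job is handed in when it is done.

Besides the shell and the picture viewer there is one more tool, called after "Request:" by a JSON object that holds its "fn" and its "kwargs". send_rows: Moves the arm, as the interface text tells. Its arguments: {"type":"object","properties":{"deltas":{"type":"array","items":{"type":"object","properties":{"rx":{"type":"number","minimum":-1,"maximum":1},"ry":{"type":"number","minimum":-1,"maximum":1},"rz":{"type":"number","minimum":-1,"maximum":1},"x":{"type":"number","minimum":-1,"maximum":1},"y":{"type":"number","minimum":-1,"maximum":1},"z":{"type":"number","minimum":-1,"maximum":1},"grip":{"type":"number"}}}},"grip_force":{"type":"number"}},"required":["deltas"]}

```bash
mkdir -p pics
cat > h.py <<'E'
import numpy as np, cv2
from workcell import monitor, optics, workorder
def cam(name):
    o=monitor.get_obs(); c=optics.camera(name)
    if name=="wrist":
        T=np.eye(4);T[:3,:3]=np.array(o["ee_rot"]);T[:3,3]=o["position"]
        c["c2w"]=T@np.array(c["mount"])
    else: c["c2w"]=np.linalg.inv(np.array(c["view"]))
    return c
def pts(c,uv,z=None):
    uv=np.asarray(uv,float).reshape(-1,2)
    K=np.array([[c["fx"],0,c["cx"]],[0,c["fy"],c["cy"]],[0,0,1]])
    n=cv2.undistortPoints(uv[:,None],K,np.array(c["dist_coeffs"]))[:,0]
    d=np.c_[n[:,0],-n[:,1],-np.ones(len(n))]
    R=c["c2w"][:3,:3];t=c["c2w"][:3,3]
    if z is None:
        i=uv.round().astype(int); r=c["range_z"][i[:,1],i[:,0]]
        return d*r[:,None]@R.T+t
    w=d@R.T; return t+w*((z-t[2])/w[:,2])[:,None]
def mask(c,m): 
    v,u=np.nonzero(m&(c["range_z"]>0)); return pts(c,np.c_[u,v])
def save(c,f,crop=None,s=1):
    im=c["frame"][...,::-1]
    if crop: im=im[crop[1]:crop[3],crop[0]:crop[2]]
    cv2.imwrite("pics/"+f,cv2.resize(im,None,fx=s,fy=s))
E
python3 - <<'E'
from h import *
np.set_printoptions(precision=4,suppress=True)
o=monitor.get_obs(); print(o["clock"],o["position"],o["ee_rot"],o["force"],o["gripper_width"])
ims=[]
for n in ("scene","top"):
    c=cam(n); ims.append(c)
    print(n,"campos",c["c2w"][:3,3])
    for t in ("plum","board","clamp","dish_floor","paddle_top","shoe","cup_b","tape"):
        for r in optics.outline_of(t,c)[:4]:
            p=mask(c,r["pixels"])
            if len(p): print(t,round(r["confidence"],2),np.round(r["position"]),len(p),np.median(p,0),np.percentile(p,2,0),np.percentile(p,98,0))
im=np.hstack([i["frame"] for i in ims])[...,::-1]
cv2.imwrite("pics/a.png",cv2.resize(np.vstack([i["frame"] for i in ims])[...,::-1],(400,600)) if 0 else cv2.resize(im,(800,300)))
cv2.imwrite("pics/top.png",cv2.resize(ims[1]["frame"][...,::-1],(800,600)))
E
```

```text
0.0 [ 0.1924 -0.5145  0.2302] [[ 0.9366  0.3503 -0.0009]
 [ 0.3503 -0.9366  0.0022]
 [-0.0001 -0.0024 -1.    ]] [ 0.1285 -0.3779  0.4198] 0.08497807144635962
scene campos [-0.0427  0.5429  0.5277]
board 0.92 [216. 334.] 4640 [0.4172 0.2735 0.0121] [0.3682 0.181  0.0096] [0.4715 0.3616 0.0143]
clamp 0.83 [214. 242.] 4184 [0.6147 0.1297 0.0131] [0.5504 0.0729 0.0043] [0.6933 0.2254 0.1155]
dish_floor 0.63 [219. 237.] 4233 [0.6148 0.1289 0.0131] [0.5494 0.0721 0.004 ] [0.6944 0.2256 0.1155]
paddle_top 0.6 [237. 212.] 288 [0.5721 0.1143 0.1144] [0.5512 0.0917 0.0565] [0.6305 0.1337 0.1173]
shoe 0.35 [235. 210.] 308 [0.5727 0.1135 0.1141] [0.5506 0.0747 0.0552] [0.6438 0.1337 0.1172]
cup_b 0.54 [219. 336.] 4566 [0.4177 0.2721 0.0121] [0.3696 0.1808 0.0096] [0.4704 0.3617 0.0141]
top campos [0.345  0.0543 1.1022]
plum 0.45 [191. 280.] 53 [0.4107 0.2729 0.0279] [0.4025 0.2657 0.0153] [0.4206 0.2811 0.033 ]
board 0.65 [194. 277.] 3132 [0.4165 0.267  0.0125] [0.3537 0.1767 0.0033] [0.4778 0.3576 0.017 ]
clamp 0.68 [242. 196.] 2915 [0.6196 0.1336 0.0151] [0.5528 0.0618 0.0033] [0.694  0.2222 0.1169]
dish_floor 0.97 [240. 195.] 2724 [0.6202 0.134  0.0153] [0.5557 0.0624 0.009 ] [0.6889 0.2214 0.1169]
paddle_top 0.69 [191. 280.] 48 [0.4115 0.2732 0.0282] [0.4028 0.2657 0.0233] [0.4206 0.2812 0.0331]
paddle_top 0.48 [247. 208.] 228 [0.5763 0.1118 0.1157] [0.555  0.0951 0.0875] [0.6071 0.1309 0.1197]
cup_b 0.95 [342. 164.] 1349 [ 0.6912 -0.1379  0.0507] [ 0.6417 -0.1912  0.0394] [ 0.7438 -0.0874  0.0561]
tape 0.87 [383. 177.] 692 [ 0.6399 -0.2513  0.0232] [ 0.5978 -0.5457 -0.8212] [ 0.9319 -0.2102  0.0284]
```

View pics/a.png

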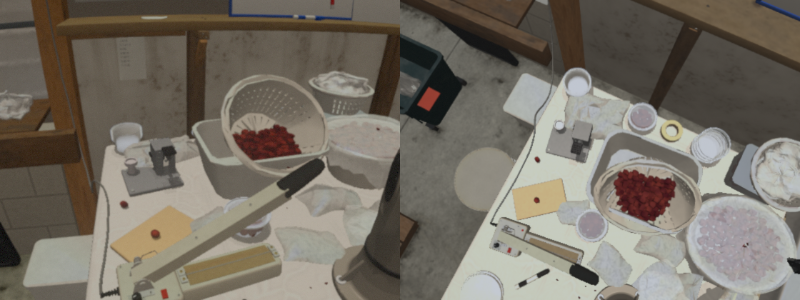

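View pics/top.png

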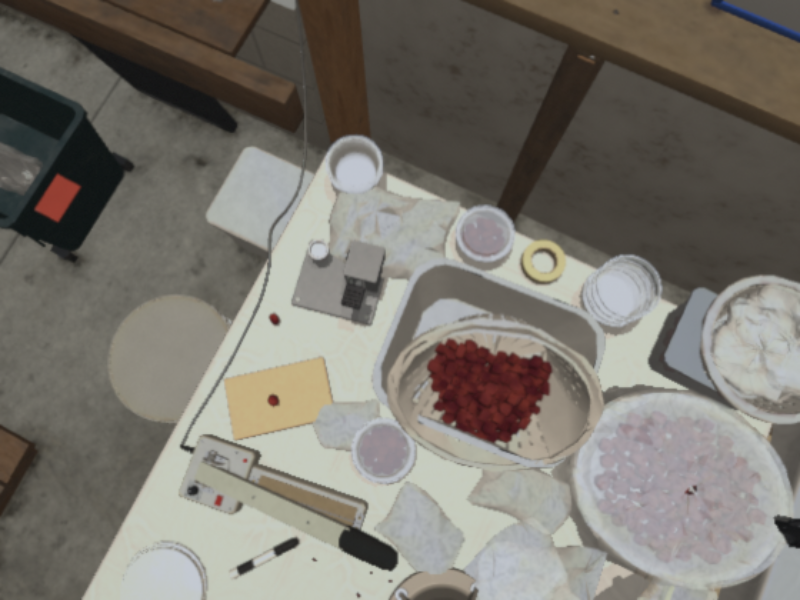

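The scene view (left half) shows the clamp at about (150,165), the board plum at (155,233) and one loose plum at (124,204). In the 800 px top view the plum is at (273,400), the dish at (318,250), the paddle at (353,297), and the tall colander and basin stand between the start pose and the work. Next I'll refine the clamp pose and get obstacle heights.

```bash
python3 - <<'E'
from h import *
np.set_printoptions(precision=4,suppress=True)
H={}
allp=[]
for n in ("scene","top"):
    c=cam(n)
    P=mask(c,np.ones((420,560),bool)); allp.append(P)
    def sel(x0,x1,y0,y1,z0,z1):
        return P[(P[:,0]>x0)&(P[:,0]<x1)&(P[:,1]>y0)&(P[:,1]<y1)&(P[:,2]>z0)&(P[:,2]<z1)]
    for nm,z0,z1 in (("base",.009,.017),("tower",.094,.103),("paddle",.111,.121)):
        q=sel(.53,.73,.05,.24,z0,z1)
        if len(q)>20: print(n,nm,len(q),q.mean(0),cv2.minAreaRect((q[:,:2]*1000).astype(np.float32)))
    q=sel(.6,.73,.12,.24,.046,.06); print(n,"rim",len(q),q.mean(0), cv2.minEnclosingCircle((q[:,:2]*1000).astype(np.float32)) if len(q)>5 else "")
    f=c["frame"].astype(int); red=(f[...,0]>60)&(f[...,0]>1.9*f[...,1])&(f[...,0]>1.9*f[...,2])
    k,l,s,ce=cv2.connectedComponentsWithStats(red.astype(np.uint8))
    for i in range(1,k):
        if 15<s[i,4]<400:
            w=pts(c,ce[i],.0215)[0]
            if .3<w[0]<.75 and .1<w[1]<.4: print(n,"red",ce[i],s[i,4],w, "z0.0095:",pts(c,ce[i],.0095)[0])
    save(c,n+"_clamp.png",(150,140,310,300) if n=="top" else (150,170,290,300),3)
P=np.vstack(allp)
print("heightmap max mm, rows x .1..., cols y -0.6..0.4")
xs=np.arange(.15,.85,.1)
for x in xs:
    print(round(x,2),[int(1000*max([0,*P[(abs(P[:,0]-x)<.05)&(abs(P[:,1]-y)<.05)&(P[:,2]<.6),2]])) for y in np.arange(-.55,.46,.1)])
E
python3 -c "
import cv2,numpy as np
a=cv2.imread('pics/top_clamp.png');b=cv2.resize(cv2.imread('pics/scene_clamp.png'),(400,400));a=cv2.resize(a,(400,400));cv2.imwrite('pics/cl.png',np.hstack([a,b]))"
```

```text
scene base 2179 [0.614  0.1562 0.0121] ((629.3688354492188, 142.4105224609375), (158.675048828125, 142.4889678955078), 72.15013122558594)
scene tower 413 [0.6404 0.0932 0.0983] ((623.8756713867188, 96.15877532958984), (61.86558532714844, 105.9977798461914), 71.88269805908203)
scene paddle 197 [0.5695 0.1159 0.1149] ((572.219970703125, 114.44973754882812), (33.40411376953125, 40.13789367675781), 73.84040069580078)
scene rim 231 [0.6691 0.1655 0.0509] ((655.31884765625, 154.81884765625), 52.52851104736328)
scene red [216.7708 325.8542] 48 [0.4129 0.2733 0.0215] z0.0095: [0.4237 0.2669 0.0095]
top base 1474 [0.6131 0.1601 0.0128] ((638.15625, 139.06076049804688), (160.03219604492188, 152.68124389648438), 70.97543334960938)
top tower 607 [0.6413 0.0904 0.0987] ((642.02392578125, 90.77701568603516), (61.92645263671875, 68.88600158691406), 71.29080963134766)
top paddle 213 [0.575  0.1129 0.1157] ((575.6884155273438, 113.20014190673828), (33.91239929199219, 40.13842010498047), 71.26406860351562)
top rim 145 [0.6802 0.1758 0.0502] ((656.236572265625, 154.09373474121094), 51.90304183959961)
top red [191.4762 222.8571] 21 [0.562  0.2692 0.0215] z0.0095: [0.5644 0.2716 0.0095]
top red [190.6786 279.8214] 28 [0.4112 0.2752 0.0215] z0.0095: [0.4119 0.2777 0.0095]
heightmap max mm, rows x .1..., cols y -0.6..0.4
0.15 [155, 328, 160, 156, 47, 36, 254, 240, 45, 23, 28]
0.25 [158, 161, 161, 179, 164, 138, 58, 229, 184, 132, 80]
0.35 [257, 247, 158, 267, 160, 142, 198, 58, 26, 93, 61]
0.45 [265, 258, 137, 290, 308, 306, 274, 20, 34, 18, 12]
0.55 [236, 227, 112, 143, 235, 236, 143, 120, 21, 13, 0]
0.65 [403, 398, 111, 31, 139, 141, 139, 104, 18, 7, 0]
0.75 [472, 407, 406, 4, 59, 56, 79, 79, 9, 0, 0]
```

View pics/cl.png

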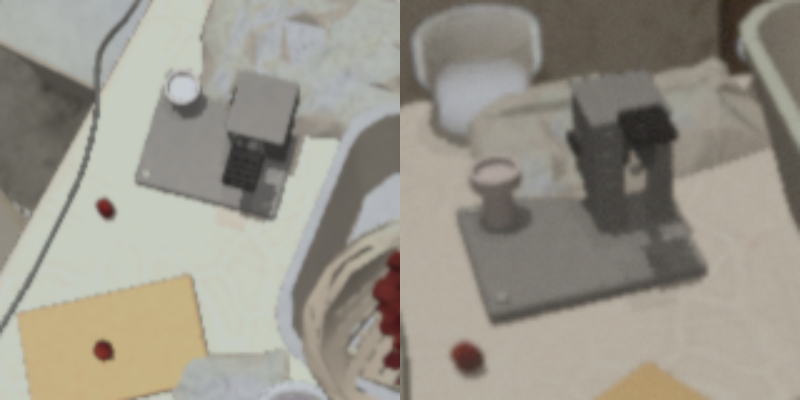

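The two cameras agree: clamp origin about (0.638, 0.139) at yaw −18.7°, dish about (0.683, 0.177), paddle about (0.574, 0.113) and plum about (0.412, 0.274). I'll go up and over the colander, which is about 0.31 m high.

Request:
{"fn": "send_rows", "kwargs": {"deltas": [{"z": -0.17},{"z": -0.17},{"z": -0.17},{"z": -0.17},{"x": 0.416,"y": -0.234,"z": -0.17,"rz": -0.141},{"x": 0.416,"y": -0.234,"z": -0.17,"rz": -0.141},{"x": 0.416,"y": -0.234,"z": -0.17,"rz": -0.141},{"x": 0.416,"y": -0.234,"z": -0.17,"rz": -0.141},{"x": 0.416,"y": -0.234,"z": -0.17,"rz": -0.141},{"x": 0.416,"y": -0.234,"z": -0.17,"rz": -0.141}], "grip_force": 20}}

```text
validation failed for argument at $.de...
```

```bash
cat >> h.py <<'E'
def plan(target,yaw=None):
    "shift and turn in tool axes and interface units to a tool-down pose with tool x at yaw deg"
    o=monitor.get_obs(); R=np.array(o["ee_rot"]); d=R.T@(np.array(target)-o["position"])
    from scipy.spatial.transform import Rotation as Ro
    y=np.radians(yaw); G=np.array([[np.cos(y),np.sin(y),0],[np.sin(y),-np.cos(y),0],[0,0,-1]])
    rv=Ro.from_matrix(R.T@G).as_rotvec()/(2*np.pi)
    print("t",round(o["clock"],2),"pos",np.round(o["position"],4),"F",np.round(o["force"],1),"w",round(o["gripper_width"],4),"gf",round(o["grasp_force"],1))
    print("shift",np.round(d,4),"turn",np.round(rv,4), "q7",np.round(o["qpos"],0))
E
python3 - <<'E'
from h import *
plan((.5,-.15,.40),71.3); plan((.412,.2745,.25),71.3)
E
```

```text
t 1.0 pos [ 0.1927 -0.5152  0.2313] F [-0.1 -1.   0.3] w 0.0854 gf 0.0
shift [ 0.4158 -0.2344 -0.1687] turn [ 0.      0.     -0.1411] q7 [67. 18.  1. 87. -0. 76. -2.]
t 1.0 pos [ 0.1927 -0.5152  0.2313] F [-0.1 -1.   0.3] w 0.0854 gf 0.0
shift [ 0.482  -0.6628 -0.0187] turn [ 0.      0.     -0.1411] q7 [67. 18.  1. 87. -0. 76. -2.]
```

The call was refused with a cut-off message. I'll send full rows.

Request:
{"fn": "send_rows", "kwargs": {"deltas": [{"rx": 0,"ry": 0,"rz": 0,"x": 0,"y": 0,"z": -0.17,"grip": 0},{"rx": 0,"ry": 0,"rz": 0,"x": 0,"y": 0,"z": -0.17,"grip": 0},{"rx": 0,"ry": 0,"rz": 0,"x": 0,"y": 0,"z": -0.17,"grip": 0},{"rx": 0,"ry": 0,"rz": 0,"x": 0,"y": 0,"z": -0.17,"grip": 0},{"rx": 0,"ry": 0,"rz": -0.141,"x": 0.416,"y": -0.234,"z": -0.17,"grip": 0},{"rx": 0,"ry": 0,"rz": -0.141,"x": 0.416,"y": -0.234,"z": -0.17,"grip": 0},{"rx": 0,"ry": 0,"rz": -0.141,"x": 0.416,"y": -0.234,"z": -0.17,"grip": 0},{"rx": 0,"ry": 0,"rz": -0.141,"x": 0.416,"y": -0.234,"z": -0.17,"grip": 0},{"rx": 0,"ry": 0,"rz": -0.141,"x": 0.416,"y": -0.234,"z": -0.17,"grip": 0},{"rx": 0,"ry": 0,"rz": -0.141,"x": 0.416,"y": -0.234,"z": -0.17,"grip": 0}], "grip_force": 20}}

```text
clock: 1.83
position: [0.3547, -0.3223, 0.4001]
ee_rot: [[0.441, 0.897, 0.001], [0.897, -0.441, -0.001], [-0.001, 0.001, -1.0]]
force: [0.3, -0.9, 0.4]
gripper_width: 0.0855
grasp_force: 0.0
```

Run:
```python
from h import *
plan((.5,-.15,.40),71.3); plan((.412,.2745,.25),71.3)
```

```text
t 1.83 pos [ 0.3547 -0.3223  0.4001] F [ 0.3 -0.9  0.4] w 0.0855 gf 0.0
shift [ 0.2187  0.0544 -0.    ] turn [ 0.0001  0.0001 -0.0208] q7 [ 51.   8. -13.  76.   2.  96.  12.]
t 1.83 pos [ 0.3547 -0.3223  0.4001] F [ 0.3 -0.9  0.4] w 0.0855 gf 0.0
shift [ 0.5609 -0.2121  0.1496] turn [ 0.0001  0.0001 -0.0208] q7 [ 51.   8. -13.  76.   2.  96.  12.]
```

Request:
{"fn": "send_rows", "kwargs": {"deltas": [{"rx": 0,"ry": 0,"rz": -0.021,"x": 0.219,"y": 0.054,"z": 0,"grip": 0},{"rx": 0,"ry": 0,"rz": -0.021,"x": 0.219,"y": 0.054,"z": 0,"grip": 0},{"rx": 0,"ry": 0,"rz": -0.021,"x": 0.219,"y": 0.054,"z": 0,"grip": 0},{"rx": 0,"ry": 0,"rz": -0.021,"x": 0.219,"y": 0.054,"z": 0,"grip": 0},{"rx": 0,"ry": 0,"rz": -0.021,"x": 0.219,"y": 0.054,"z": 0,"grip": 0},{"rx": 0,"ry": 0,"rz": -0.021,"x": 0.561,"y": -0.212,"z": 0,"grip": 0},{"rx": 0,"ry": 0,"rz": -0.021,"x": 0.561,"y": -0.212,"z": 0,"grip": 0},{"rx": 0,"ry": 0,"rz": -0.021,"x": 0.561,"y": -0.212,"z": 0,"grip": 0},{"rx": 0,"ry": 0,"rz": -0.021,"x": 0.561,"y": -0.212,"z": 0,"grip": 0},{"rx": 0,"ry": 0,"rz": -0.021,"x": 0.561,"y": -0.212,"z": 0,"grip": 0}]}}

```text
clock: 2.67
position: [0.4533, 0.042, 0.3999]
ee_rot: [[0.325, 0.946, 0.001], [0.946, -0.325, -0.0], [-0.0, 0.001, -1.0]]
force: [0.4, -0.1, 0.6]
gripper_width: 0.0854
grasp_force: 0.0
```

Run:
```python
from h import *
plan((.412,.2745,.20),71.3)
```

```text
t 2.67 pos [0.4533 0.042  0.3999] F [ 0.4 -0.1  0.6] w 0.0854 gf 0.0
shift [ 0.2065 -0.1148  0.1998] turn [ 0.0001  0.     -0.0008] q7 [ 20.   6. -31.  78.   3.  96. -30.]
```

Request:
{"fn": "send_rows", "kwargs": {"deltas": [{"rx": 0,"ry": 0,"rz": 0,"x": 0.206,"y": -0.115,"z": 0,"grip": 0},{"rx": 0,"ry": 0,"rz": 0,"x": 0.206,"y": -0.115,"z": 0,"grip": 0},{"rx": 0,"ry": 0,"rz": 0,"x": 0.206,"y": -0.115,"z": 0,"grip": 0},{"rx": 0,"ry": 0,"rz": 0,"x": 0.206,"y": -0.115,"z": 0,"grip": 0},{"rx": 0,"ry": 0,"rz": 0,"x": 0.206,"y": -0.115,"z": 0.2,"grip": 0},{"rx": 0,"ry": 0,"rz": 0,"x": 0.206,"y": -0.115,"z": 0.2,"grip": 0},{"rx": 0,"ry": 0,"rz": 0,"x": 0.206,"y": -0.115,"z": 0.2,"grip": 0},{"rx": 0,"ry": 0,"rz": 0,"x": 0.206,"y": -0.115,"z": 0.2,"grip": 0},{"rx": 0,"ry": 0,"rz": 0,"x": 0.206,"y": -0.115,"z": 0.2,"grip": 0},{"rx": 0,"ry": 0,"rz": 0,"x": 0.206,"y": -0.115,"z": 0.2,"grip": 0}]}}

```text
clock: 3.5
position: [0.4066, 0.2714, 0.1928]
ee_rot: [[0.321, 0.947, -0.013], [0.947, -0.321, -0.006], [-0.009, -0.01, -1.0]]
force: [-1.8, -1.3, -0.9]
gripper_width: 0.0855
grasp_force: 0.0
```

Run:
```python
from h import *
np.set_printoptions(precision=4,suppress=True)
plan((.412,.2745,.10),71.3)
c=cam("wrist"); print(c["c2w"][:3,3]); save(c,"w1.png")
for r in optics.outline_of("plum",c)[:4]:
    v,u=np.nonzero(r["pixels"]); m=[(u.min()+u.max())/2,(v.min()+v.max())/2]
    print("plum",r["confidence"],r["position"],len(u),pts(c,[r["position"],m],.0215).ravel(),np.median(mask(c,r["pixels"]),0))
f=c["frame"].astype(int); red=(f[...,0]>50)&(f[...,0]>1.9*f[...,1])&(f[...,0]>1.9*f[...,2])
k,l,s,ce=cv2.connectedComponentsWithStats(red.astype(np.uint8))
for i in range(1,k):
    if s[i,4]>60:
        x,y,w,h=s[i,:4]; print("red",ce[i],s[i],pts(c,[[x+w/2,y+h/2]],.0215)[0])
P=mask(c,np.ones((420,560),bool)); q=P[(abs(P[:,0]-.417)<.04)&(abs(P[:,1]-.32)<.02)]; print("board z",np.median(q[:,2]) if len(q) else 0)
```

```text
t 3.5 pos [0.4066 0.2714 0.1928] F [-1.8 -1.3 -0.9] w 0.0855 gf 0.0
shift [0.0055 0.0051 0.0927] turn [-0.0016  0.0015 -0.    ] q7 [ -2.  17. -41.  98.  12.  71. -65.]
[0.4334 0.3455 0.3345]
red [439.448 132.5  ] [430 124  19  19 250] [0.5627 0.2714 0.0215]
red [ 63.8158 152.9474] [ 60 148   8  12  76] [0.214  0.3686 0.0215]
red [286.9487 181.1795] [278 171  19  20 273] [0.412  0.2735 0.0215]
board z 0.01194342684696792
```

View pics/w1.png

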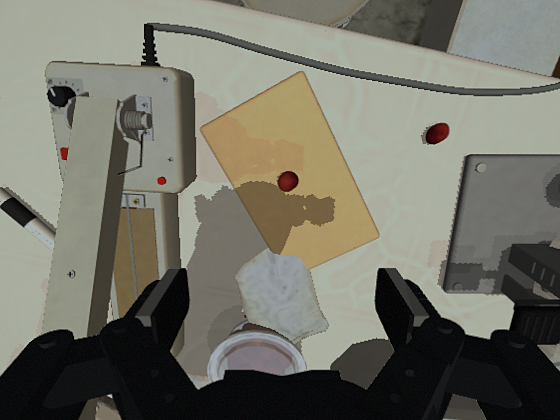

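The wrist view shows the wanted plum on the board at (287,181), with one loose plum at (438,133) and the clamp base to the right. All three cameras put it at (0.412, 0.2735), so I'll descend.

Request:
{"fn": "send_rows", "kwargs": {"deltas": [{"rx": 0,"ry": 0,"rz": 0,"x": -0.001,"y": 0,"z": 0.12,"grip": 0},{"rx": 0,"ry": 0,"rz": 0,"x": -0.001,"y": 0,"z": 0.12,"grip": 0},{"rx": 0,"ry": 0,"rz": 0,"x": -0.001,"y": 0,"z": 0.12,"grip": 0},{"rx": 0,"ry": 0,"rz": 0,"x": -0.001,"y": 0,"z": 0.12,"grip": 0},{"rx": 0,"ry": 0,"rz": 0,"x": -0.001,"y": 0,"z": 0.12,"grip": 0},{"rx": 0,"ry": 0,"rz": 0,"x": -0.001,"y": 0,"z": 0.12,"grip": 0}]}}

```text
clock: 4.1
position: [0.4148, 0.2729, 0.0832]
ee_rot: [[0.326, 0.945, 0.006], [0.945, -0.326, 0.003], [0.005, 0.004, -1.0]]
force: [0.9, 0.1, 0.5]
gripper_width: 0.0852
grasp_force: 0.0
```

Run:
```python
from h import *
plan((.412,.2735,.0175),71.3)
c=cam("wrist")
f=c["frame"].astype(int); red=(f[...,0]>50)&(f[...,0]>1.9*f[...,1])&(f[...,0]>1.9*f[...,2])
k,l,s,ce=cv2.connectedComponentsWithStats(red.astype(np.uint8))
for i in range(1,k):
    if s[i,4]>60:
        x,y,w,h=s[i,:4]; print("red",ce[i],s[i],pts(c,[[x+w/2,y+h/2]],.0215)[0])
```

```text
t 4.1 pos [0.4148 0.2729 0.0832] F [0.9 0.1 0.5] w 0.0852 gf 0.0
shift [-0.0006 -0.0031  0.0656] turn [ 0.0007 -0.0008 -0.0009] q7 [ -5.  24. -38. 106.  18.  56. -70.]
red [498.84859813 153.48224299] [485 140  28  28 535] [0.56138198 0.27324713 0.0215    ]
red [272.08864266 228.24930748] [263 215  20  27 361] [0.4091705  0.27267459 0.0215    ]
red [ 76.41958042 235.06993007] [ 69 229  16  13 143] [0.28139591 0.31160108 0.0215    ]
```

Request:
{"fn": "send_rows", "kwargs": {"deltas": [{"rx": 0,"ry": 0,"rz": 0,"x": 0,"y": 0,"z": 0,"grip": 0},{"rx": 0,"ry": 0,"rz": 0,"x": 0,"y": 0,"z": 0,"grip": 0},{"rx": 0,"ry": 0,"rz": 0,"x": 0,"y": 0,"z": 0,"grip": 0}]}}

```text
clock: 4.4
position: [0.4129, 0.272, 0.0813]
ee_rot: [[0.325, 0.946, 0.003], [0.946, -0.325, 0.001], [0.002, 0.002, -1.0]]
force: [0.2, 0.7, -0.6]
gripper_width: 0.0851
grasp_force: 0.0
```

Run:
```python
from h import *
plan((.412,.2735,.0175),71.3)
c=cam("wrist")
f=c["frame"].astype(int); red=(f[...,0]>50)&(f[...,0]>1.9*f[...,1])&(f[...,0]>1.9*f[...,2])
k,l,s,ce=cv2.connectedComponentsWithStats(red.astype(np.uint8))
for i in range(1,k):
    if s[i,4]>60:
        x,y,w,h=s[i,:4]; print("red",ce[i],s[i],pts(c,[[x+w/2,y+h/2]],.0215)[0])
```

```text
t 4.4 pos [0.4129 0.272  0.0813] F [ 0.2  0.7 -0.6] w 0.0851 gf 0.0
shift [ 0.001  -0.0015  0.0638] turn [ 0.0004 -0.0003 -0.0008] q7 [ -5.  24. -38. 106.  18.  56. -70.]
red [504.11827957 151.60573477] [490 138  28  28 558] [0.56114431 0.27343943 0.0215    ]
red [274.55586592 226.69832402] [265 214  20  26 358] [0.40902201 0.27290488 0.0215    ]
red [ 76.71917808 233.43150685] [ 70 227  15  14 146] [0.28141086 0.31157627 0.0215    ]
```

Request:
{"fn": "send_rows", "kwargs": {"deltas": [{"rx": 0,"ry": 0,"rz": -0.001,"x": 0.001,"y": -0.002,"z": 0.03,"grip": 0},{"rx": 0,"ry": 0,"rz": -0.001,"x": 0.001,"y": -0.002,"z": 0.055,"grip": 0},{"rx": 0,"ry": 0,"rz": -0.001,"x": 0.001,"y": -0.002,"z": 0.064,"grip": 0},{"rx": 0,"ry": 0,"rz": -0.001,"x": 0.001,"y": -0.002,"z": 0.064,"grip": 0},{"rx": 0,"ry": 0,"rz": -0.001,"x": 0.001,"y": -0.002,"z": 0.064,"grip": 0},{"rx": 0,"ry": 0,"rz": -0.001,"x": 0.001,"y": -0.002,"z": 0.064,"grip": 0}]}}

```text
clock: 4.95
position: [0.4113, 0.2738, 0.017]
ee_rot: [[0.319, 0.948, 0.002], [0.948, -0.319, 0.002], [0.002, 0.001, -1.0]]
force: [-0.6, -0.8, 1.2]
gripper_width: 0.0852
grasp_force: 0.0
```

Run:
```python
from h import *
plan((.4115,.2733,.0175),71.3)
c=cam("wrist"); save(c,"w2.png")
```

```text
t 4.95 pos [0.4113 0.2738 0.017 ] F [-0.6 -0.8  1.2] w 0.0852 gf 0.0
shift [-0.0004  0.0004 -0.0005] turn [ 0.0002 -0.0003  0.0003] q7 [ -8.  30. -36. 109.  23.  48. -74.]
```

View pics/w2.png

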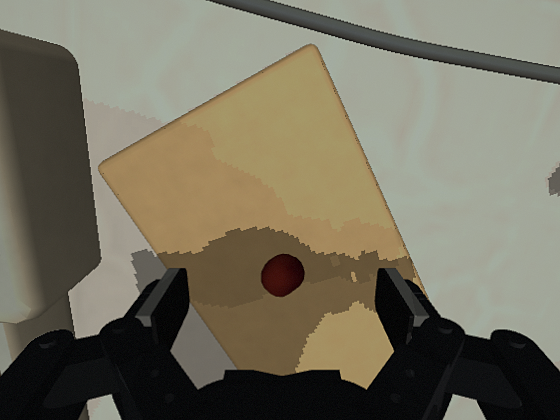

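The plum sits at (282,275), midway between the pads (187 and 375). I'll close with 20 N.

Request:
{"fn": "send_rows", "kwargs": {"deltas": [{"rx": 0,"ry": 0,"rz": 0,"x": 0,"y": 0,"z": 0,"grip": 0.5},{"rx": 0,"ry": 0,"rz": 0,"x": 0,"y": 0,"z": 0,"grip": 0.6},{"rx": 0,"ry": 0,"rz": 0,"x": 0,"y": 0,"z": 0,"grip": 0.65},{"rx": 0,"ry": 0,"rz": 0,"x": 0,"y": 0,"z": 0,"grip": 0.7},{"rx": 0,"ry": 0,"rz": 0,"x": 0,"y": 0,"z": 0,"grip": 0.75},{"rx": 0,"ry": 0,"rz": 0,"x": 0,"y": 0,"z": 0,"grip": 0.8},{"rx": 0,"ry": 0,"rz": 0,"x": 0,"y": 0,"z": 0,"grip": 0.85},{"rx": 0,"ry": 0,"rz": 0,"x": 0,"y": 0,"z": 0,"grip": 0.9}], "grip_force": 20}}

```text
clock: 5.67
position: [0.4104, 0.2729, 0.0159]
ee_rot: [[0.319, 0.948, 0.0], [0.948, -0.319, -0.0], [-0.0, 0.0, -1.0]]
force: [-0.2, -0.7, 2.7]
gripper_width: 0.0181
grasp_force: 19.6
```

Run:
```python
from h import *
plan((.4115,.2733,.12),71.3)
```

```text
t 5.67 pos [0.4104 0.2729 0.0159] F [-0.2 -0.7  2.7] w 0.0181 gf 19.6
shift [ 0.0007  0.001  -0.1041] turn [0.     0.     0.0003] q7 [ -8.  30. -36. 110.  23.  48. -74.]
```

Gripped at 19.6 N, but the tips are low on the plum (4 mm above its base). I'll regrip 3 mm higher so the plum can be lowered into the dish with the fingers clear of the rim.

Request:
{"fn": "send_rows", "kwargs": {"deltas": [{"rx": 0,"ry": 0,"rz": 0,"x": 0,"y": 0,"z": 0,"grip": 0.6},{"rx": 0,"ry": 0,"rz": 0,"x": 0,"y": 0,"z": 0,"grip": 0.6},{"rx": 0,"ry": 0,"rz": 0,"x": 0,"y": 0,"z": -0.003,"grip": 0.6},{"rx": 0,"ry": 0,"rz": 0,"x": 0,"y": 0,"z": -0.003,"grip": 0.6},{"rx": 0,"ry": 0,"rz": 0,"x": 0,"y": 0,"z": -0.003,"grip": 0.7},{"rx": 0,"ry": 0,"rz": 0,"x": 0,"y": 0,"z": -0.003,"grip": 0.75},{"rx": 0,"ry": 0,"rz": 0,"x": 0,"y": 0,"z": -0.003,"grip": 0.8},{"rx": 0,"ry": 0,"rz": 0,"x": 0,"y": 0,"z": -0.003,"grip": 0.85},{"rx": 0,"ry": 0,"rz": 0,"x": 0,"y": 0,"z": -0.003,"grip": 0.9},{"rx": 0,"ry": 0,"rz": 0,"x": 0,"y": 0,"z": -0.003,"grip": 0.9}], "grip_force": 22}}

```text
clock: 6.5
position: [0.4103, 0.2729, 0.0188]
ee_rot: [[0.319, 0.948, 0.0], [0.948, -0.319, -0.0], [-0.0, 0.0, -1.0]]
force: [-0.5, 0.2, 1.8]
gripper_width: 0.0178
grasp_force: 21.5
```

Request:
{"fn": "send_rows", "kwargs": {"deltas": [{"rx": 0,"ry": 0,"rz": 0,"x": 0,"y": 0,"z": -0.02,"grip": 0.9},{"rx": 0,"ry": 0,"rz": 0,"x": 0,"y": 0,"z": -0.05,"grip": 0.9},{"rx": 0,"ry": 0,"rz": 0,"x": 0,"y": 0,"z": -0.08,"grip": 0.9},{"rx": 0,"ry": 0,"rz": 0,"x": 0,"y": 0,"z": -0.11,"grip": 0.9},{"rx": 0,"ry": 0,"rz": 0,"x": 0,"y": 0,"z": -0.14,"grip": 0.9},{"rx": 0,"ry": 0,"rz": 0,"x": 0,"y": 0,"z": -0.14,"grip": 0.9}]}}

```text
clock: 7.0
position: [0.4135, 0.2761, 0.1645]
ee_rot: [[0.319, 0.948, 0.01], [0.948, -0.319, 0.006], [0.009, 0.008, -1.0]]
force: [0.3, 1.2, -0.3]
gripper_width: 0.0177
grasp_force: 21.6
```

Run:
```python
from h import *
plan((.6827,.177,.16),71.3)
c=cam("wrist"); save(c,"w3.png",(180,180,400,400))
c=cam("top"); P=mask(c,np.ones((420,560),bool)); np.save("top.npy",P)
# obstacles near paddle/dish higher than 60 mm, in clamp coordinates
o=np.array([.6383,.1392]);X=np.array([.9472,-.3206]);Y=np.array([.3206,.9472])
Q=np.c_[(P[:,:2]-o)@X,(P[:,:2]-o)@Y,P[:,2]]
pc=np.array([-.052,-.045]);
q=Q[(np.hypot(*(Q[:,:2]-pc).T)<.13)&(Q[:,2]>.06)]
for a in range(-180,180,30):
    th=np.degrees(np.arctan2(q[:,1]+.045,q[:,0]+.052)); s=q[abs((th-a+180)%360-180)<15]; r=np.hypot(s[:,0]+.052,s[:,1]+.045); s=s[r>.03]; r=r[r>.03]
    if len(s): i=r.argmin(); print(a,"nearest",np.round(s[i],3),"r",round(r[i],3),"max z",round(s[:,2].max(),3))
```

```text
t 7.0 pos [0.4135 0.2761 0.1645] F [ 0.3  1.2 -0.3] w 0.0177 gf 21.6
shift [-0.0081  0.2867  0.0067] turn [ 0.0012 -0.0015  0.0003] q7 [ -3.  19. -41. 100.  13.  66. -66.]
-150 nearest [-0.127 -0.117  0.135] r 0.104 max z 0.141
-120 nearest [-0.078 -0.124  0.137] r 0.083 max z 0.141
-90 nearest [-0.058 -0.126  0.14 ] r 0.081 max z 0.143
-60 nearest [-0.026 -0.13   0.138] r 0.089 max z 0.143
-30 nearest [-0.014 -0.056  0.066] r 0.039 max z 0.104
0 nearest [-0.022 -0.049  0.091] r 0.03 max z 0.104
30 nearest [-0.015 -0.034  0.1  ] r 0.039 max z 0.103
```

View pics/w3.png

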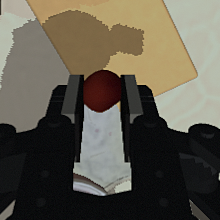

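The plum is held between the pads at crop (102,92). I'll carry it over to the dish.

Request:
{"fn": "send_rows", "kwargs": {"deltas": [{"rx": 0,"ry": 0,"rz": 0,"x": -0.001,"y": 0.035,"z": 0,"grip": 0.9},{"rx": 0,"ry": 0,"rz": 0,"x": -0.001,"y": 0.07,"z": 0,"grip": 0.9},{"rx": 0,"ry": 0,"rz": 0,"x": -0.002,"y": 0.105,"z": 0,"grip": 0.9},{"rx": 0,"ry": 0,"rz": 0,"x": -0.002,"y": 0.14,"z": 0,"grip": 0.9},{"rx": 0,"ry": 0,"rz": 0,"x": -0.003,"y": 0.175,"z": 0,"grip": 0.9},{"rx": 0,"ry": 0,"rz": 0,"x": -0.003,"y": 0.21,"z": 0,"grip": 0.9},{"rx": 0,"ry": 0,"rz": 0,"x": -0.004,"y": 0.245,"z": 0,"grip": 0.9},{"rx": 0,"ry": 0,"rz": 0,"x": -0.004,"y": 0.27,"z": 0,"grip": 0.9},{"rx": 0,"ry": 0,"rz": 0,"x": -0.004,"y": 0.289,"z": 0,"grip": 0.9},{"rx": 0,"ry": 0,"rz": 0,"x": -0.004,"y": 0.289,"z": 0,"grip": 0.9}]}}

```text
clock: 7.93
position: [0.6857, 0.1724, 0.1543]
ee_rot: [[0.325, 0.946, -0.002], [0.946, -0.325, -0.004], [-0.004, -0.001, -1.0]]
force: [-0.5, -0.9, -0.7]
gripper_width: 0.0175
grasp_force: 21.6
```

Request:
{"fn": "send_rows", "kwargs": {"deltas": [{"rx": 0,"ry": 0,"rz": 0,"x": 0,"y": 0,"z": 0.03,"grip": 0.9},{"rx": 0,"ry": 0,"rz": 0,"x": 0,"y": 0,"z": 0.06,"grip": 0.9},{"rx": 0,"ry": 0,"rz": 0,"x": 0,"y": 0,"z": 0.07,"grip": 0.9},{"rx": 0,"ry": 0,"rz": 0,"x": 0,"y": 0,"z": 0.07,"grip": 0.9},{"rx": 0,"ry": 0,"rz": 0,"x": 0,"y": 0,"z": 0.07,"grip": 0.9}]}}

```text
clock: 8.35
position: [0.6818, 0.1771, 0.0877]
ee_rot: [[0.318, 0.948, -0.003], [0.948, -0.318, -0.001], [-0.001, -0.002, -1.0]]
force: [-0.3, 0.4, 0.4]
gripper_width: 0.0178
grasp_force: 21.6
```

Run:
```python
from h import *
np.set_printoptions(precision=4,suppress=True)
plan((.6827,.177,.055),71.3)
c=cam("wrist"); save(c,"w4.png")
uv=[]
w=np.array([.6827,.177,0])
P=mask(c,np.ones((420,560),bool))
q=P[(abs(P[:,2]-.0525)<.004)&(np.hypot(P[:,0]-.6827,P[:,1]-.177)<.03)]
print("rim",len(q),q.min(0) if len(q) else 0,q.max(0) if len(q) else 0)
if len(q)>10:
    from scipy.optimize import least_squares
    r=least_squares(lambda p:np.hypot(q[:,0]-p[0],q[:,1]-p[1])-.01775,[.6827,.177],loss="soft_l1",f_scale=.002); print("rim circle",r.x)
```

```text
t 8.35 pos [0.6818 0.1771 0.0877] F [-0.3  0.4  0.4] w 0.0178 gf 21.6
shift [0.0003 0.001  0.0327] turn [-0.0004  0.0002  0.0004] q7 [  1.  46. -32.  68.  23.  72. -49.]
rim 1009 [0.6626 0.1625 0.0485] [0.7026 0.1964 0.0552]
rim circle [0.683 0.177]
```

View pics/w4.png

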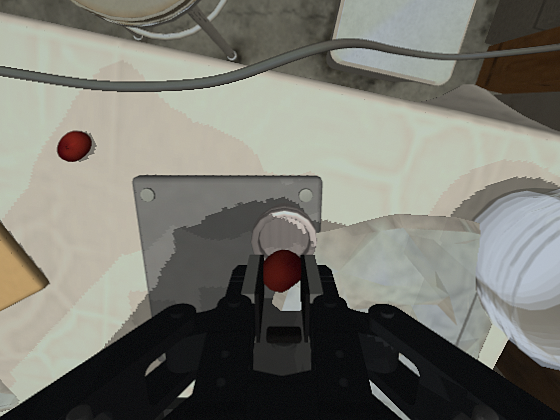

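The wrist view shows the plum (282,271) held in front of the dish rim (284,237). The rim fit from depth gives (0.683, 0.177), matching the target, so I'll lower it slowly.

Request:
{"fn": "send_rows", "kwargs": {"deltas": [{"rx": 0,"ry": 0,"rz": 0,"x": 0,"y": 0.001,"z": 0.015,"grip": 0.9},{"rx": 0,"ry": 0,"rz": 0,"x": 0,"y": 0.001,"z": 0.025,"grip": 0.9},{"rx": 0,"ry": 0,"rz": 0,"x": 0,"y": 0.001,"z": 0.03,"grip": 0.9},{"rx": 0,"ry": 0,"rz": 0,"x": 0,"y": 0.001,"z": 0.03,"grip": 0.9},{"rx": 0,"ry": 0,"rz": 0,"x": 0,"y": 0.001,"z": 0.03,"grip": 0.9},{"rx": 0,"ry": 0,"rz": 0,"x": 0,"y": 0.001,"z": 0.03,"grip": 0.9}]}}

```text
clock: 8.9
position: [0.6844, 0.1769, 0.0596]
ee_rot: [[0.319, 0.948, 0.001], [0.948, -0.319, 0.001], [0.001, 0.001, -1.0]]
force: [0.3, 0.6, 0.9]
gripper_width: 0.0175
grasp_force: 21.6
```

Run:
```python
from h import *
plan((.6829,.177,.055),71.3)
```

```text
t 8.9 pos [0.6844 0.1769 0.0596] F [0.3 0.6 0.9] w 0.0175 gf 21.6
shift [-0.0003 -0.0014  0.0046] turn [ 0.0002 -0.0001  0.0003] q7 [  1.  47. -32.  70.  24.  69. -49.]
```

Request:
{"fn": "send_rows", "kwargs": {"deltas": [{"rx": 0,"ry": 0,"rz": 0,"x": 0,"y": -0.001,"z": 0.002,"grip": 0.9},{"rx": 0,"ry": 0,"rz": 0,"x": 0,"y": -0.001,"z": 0.004,"grip": 0.9},{"rx": 0,"ry": 0,"rz": 0,"x": 0,"y": -0.001,"z": 0.004,"grip": 0.9},{"rx": 0,"ry": 0,"rz": 0,"x": 0,"y": -0.001,"z": 0.004,"grip": 0.9}]}}

```text
clock: 9.23
position: [0.6828, 0.1769, 0.0546]
ee_rot: [[0.319, 0.948, -0.0], [0.948, -0.319, -0.0], [-0.0, -0.0, -1.0]]
force: [-0.1, 1.2, -0.1]
gripper_width: 0.0176
grasp_force: 21.6
```

Run:
```python
from h import *
plan((.6829,.177,.055),71.3)
```

```text
t 9.23 pos [0.6828 0.1769 0.0546] F [-0.1  1.2 -0.1] w 0.0176 gf 21.6
shift [ 0.0002  0.0001 -0.0004] turn [-0.      0.      0.0003] q7 [  1.  47. -32.  70.  24.  69. -49.]
```

Request:
{"fn": "send_rows", "kwargs": {"deltas": [{"rx": 0,"ry": 0,"rz": 0,"x": 0,"y": 0,"z": 0,"grip": 0.75},{"rx": 0,"ry": 0,"rz": 0,"x": 0,"y": 0,"z": 0,"grip": 0.7},{"rx": 0,"ry": 0,"rz": 0,"x": 0,"y": 0,"z": 0,"grip": 0.6},{"rx": 0,"ry": 0,"rz": 0,"x": 0,"y": 0,"z": 0,"grip": 0.5},{"rx": 0,"ry": 0,"rz": 0,"x": 0,"y": 0,"z": 0,"grip": 0.5},{"rx": 0,"ry": 0,"rz": 0,"x": 0,"y": 0,"z": -0.02,"grip": 0.5},{"rx": 0,"ry": 0,"rz": 0,"x": 0,"y": 0,"z": -0.05,"grip": 0.5},{"rx": 0,"ry": 0,"rz": 0,"x": 0,"y": 0,"z": -0.09,"grip": 0.5},{"rx": 0,"ry": 0,"rz": 0,"x": 0,"y": 0,"z": -0.115,"grip": 0.5},{"rx": 0,"ry": 0,"rz": 0,"x": 0,"y": 0,"z": -0.115,"grip": 0.5}]}}

```text
clock: 10.07
position: [0.6865, 0.179, 0.1782]
ee_rot: [[0.32, 0.947, 0.013], [0.947, -0.32, 0.005], [0.009, 0.011, -1.0]]
force: [1.2, 0.8, 1.0]
gripper_width: 0.0423
grasp_force: 0.0
```

Run:
```python
from h import *
np.set_printoptions(precision=4,suppress=True)
plan((.5743,.1133,.15),71.3)
c=cam("wrist"); save(c,"w5.png")
f=c["frame"].astype(int); red=(f[...,0]>40)&(f[...,0]>1.8*f[...,1])&(f[...,0]>1.8*f[...,2])
k,l,s,ce=cv2.connectedComponentsWithStats(red.astype(np.uint8))
for i in range(1,k):
    if s[i,4]>60:
        x,y,w,h=s[i,:4]; print("red",ce[i],s[i],pts(c,[[x+w/2,y+h/2]],.0565)[0], np.median(mask(c,l==i),0))
```

```text
t 10.07 pos [0.6865 0.179  0.1782] F [1.2 0.8 1. ] w 0.0423 gf 0.0
shift [-0.0984 -0.0856  0.0263] turn [ 0.0017 -0.0015  0.0001] q7 [  1.  42. -33.  61.  22.  81. -47.]
red [126.2857 139.9804] [116 130  22  22 357] [0.5868 0.2664 0.0565] [0.5682 0.2696 0.0161]
red [276.3015 203.8342] [266 193  23  23 398] [0.6839 0.1771 0.0565] [0.6837 0.1799 0.0632]
```

View pics/w5.png

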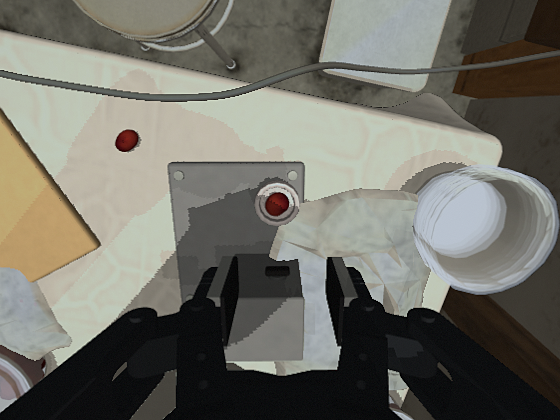

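The plum is centred in the dish at (276,204), measured (0.684, 0.177). Next I'll shut the fingers and move above the paddle at (0.574, 0.113), turned 90° so the gripper's slim side faces the tower.

Request:
{"fn": "send_rows", "kwargs": {"deltas": [{"rx": 0,"ry": 0,"rz": 0,"x": -0.03,"y": -0.026,"z": 0,"grip": 1},{"rx": 0,"ry": 0,"rz": -0.02,"x": -0.06,"y": -0.052,"z": 0,"grip": 1},{"rx": 0,"ry": 0,"rz": -0.25,"x": -0.095,"y": -0.083,"z": 0,"grip": 1},{"rx": 0,"ry": 0,"rz": -0.25,"x": -0.095,"y": -0.083,"z": 0,"grip": 1},{"rx": 0,"ry": 0,"rz": -0.25,"x": -0.095,"y": -0.083,"z": 0,"grip": 1},{"rx": 0,"ry": 0,"rz": -0.25,"x": -0.095,"y": -0.083,"z": 0,"grip": 1},{"rx": 0,"ry": 0,"rz": -0.25,"x": -0.095,"y": -0.083,"z": 0,"grip": 1},{"rx": 0,"ry": 0,"rz": -0.25,"x": -0.095,"y": -0.083,"z": 0,"grip": 1},{"rx": 0,"ry": 0,"rz": -0.25,"x": -0.095,"y": -0.083,"z": 0,"grip": 1},{"rx": 0,"ry": 0,"rz": -0.25,"x": -0.095,"y": -0.083,"z": 0,"grip": 1}], "grip_force": 20}}

```text
clock: 10.95
position: [0.573, 0.1128, 0.1682]
ee_rot: [[-0.722, 0.692, -0.003], [0.692, 0.722, -0.001], [0.001, -0.002, -1.0]]
force: [-0.3, 0.0, -0.7]
gripper_width: 0.0
grasp_force: 0.0
```

Run:
```python
from h import *
plan((.5735,.1135,.15),161.3)
```

```text
t 10.95 pos [0.573  0.1128 0.1682] F [-0.3  0.  -0.7] w 0.0 gf 0.0
shift [0.0001 0.0009 0.0182] turn [-0.0003 -0.0003 -0.0697] q7 [ 20.  33. -51.  85.  26.  74.  13.]
```

Turn the rest of the way and come down to just above the paddle.

Request:
{"fn": "send_rows", "kwargs": {"deltas": [{"rx": 0,"ry": 0,"rz": -0.07,"x": 0,"y": 0.001,"z": 0.01,"grip": 1},{"rx": 0,"ry": 0,"rz": -0.07,"x": 0,"y": 0.001,"z": 0.02,"grip": 1},{"rx": 0,"ry": 0,"rz": -0.07,"x": 0,"y": 0.001,"z": 0.03,"grip": 1},{"rx": 0,"ry": 0,"rz": -0.07,"x": 0,"y": 0.001,"z": 0.04,"grip": 1},{"rx": 0,"ry": 0,"rz": -0.07,"x": 0,"y": 0.001,"z": 0.046,"grip": 1},{"rx": 0,"ry": 0,"rz": -0.07,"x": 0,"y": 0.001,"z": 0.046,"grip": 1},{"rx": 0,"ry": 0,"rz": -0.07,"x": 0,"y": 0.001,"z": 0.046,"grip": 1}]}}

```text
clock: 11.53
position: [0.5741, 0.1138, 0.1229]
ee_rot: [[-0.945, 0.326, -0.002], [0.326, 0.945, -0.0], [0.002, -0.001, -1.0]]
force: [0.0, -0.8, 0.1]
gripper_width: 0.0003
grasp_force: 0.0
```

Run:
```python
from h import *
plan((.5735,.1135,.115),161.3)
```

```text
t 11.53 pos [0.5741 0.1138 0.1229] F [ 0.  -0.8  0.1] w 0.0003 gf 0.0
shift [ 0.0004 -0.0004  0.0079] turn [-0.0001 -0.0002 -0.0009] q7 [ 22.  37. -55.  88.  32.  71.  34.]
```

Request:
{"fn": "send_rows", "kwargs": {"deltas": [{"rx": 0,"ry": 0,"rz": 0,"x": 0,"y": 0,"z": 0.004,"grip": 1},{"rx": 0,"ry": 0,"rz": 0,"x": 0,"y": 0,"z": 0.007,"grip": 1},{"rx": 0,"ry": 0,"rz": 0,"x": 0,"y": 0,"z": 0.01,"grip": 1},{"rx": 0,"ry": 0,"rz": 0,"x": 0,"y": 0,"z": 0.013,"grip": 1},{"rx": 0,"ry": 0,"rz": 0,"x": 0,"y": 0,"z": 0.016,"grip": 1},{"rx": 0,"ry": 0,"rz": 0,"x": 0,"y": 0,"z": 0.019,"grip": 1},{"rx": 0,"ry": 0,"rz": 0,"x": 0,"y": 0,"z": 0.022,"grip": 1},{"rx": 0,"ry": 0,"rz": 0,"x": 0,"y": 0,"z": 0.025,"grip": 1},{"rx": 0,"ry": 0,"rz": 0,"x": 0,"y": 0,"z": 0.025,"grip": 1}]}}

```text
clock: 12.28
position: [0.5749, 0.1142, 0.0991]
ee_rot: [[-0.946, 0.325, 0.001], [0.325, 0.946, 0.0], [-0.001, 0.0, -1.0]]
force: [-0.9, -0.2, 4.0]
gripper_width: -0.0001
grasp_force: 2.5
```

Run:
```python
from h import *
plan((.5735,.1135,.0755),161.3)
```

```text
t 12.28 pos [0.5749 0.1142 0.0991] F [-0.9 -0.2  4. ] w -0.0001 gf 2.5
shift [ 0.0011 -0.0012  0.0236] turn [ 0.      0.0001 -0.0007] q7 [ 22.  39. -54.  90.  33.  68.  33.]
```

Contact is right: 4 N at the first click (~16 mm). Continue to the third.

Request:
{"fn": "send_rows", "kwargs": {"deltas": [{"rx": 0,"ry": 0,"rz": 0,"x": 0,"y": 0,"z": 0.003,"grip": 1},{"rx": 0,"ry": 0,"rz": 0,"x": 0,"y": 0,"z": 0.006,"grip": 1},{"rx": 0,"ry": 0,"rz": 0,"x": 0,"y": 0,"z": 0.009,"grip": 1},{"rx": 0,"ry": 0,"rz": 0,"x": 0,"y": 0,"z": 0.012,"grip": 1},{"rx": 0,"ry": 0,"rz": 0,"x": 0,"y": 0,"z": 0.015,"grip": 1},{"rx": 0,"ry": 0,"rz": 0,"x": 0,"y": 0,"z": 0.018,"grip": 1},{"rx": 0,"ry": 0,"rz": 0,"x": 0,"y": 0,"z": 0.021,"grip": 1},{"rx": 0,"ry": 0,"rz": 0,"x": 0,"y": 0,"z": 0.023,"grip": 1},{"rx": 0,"ry": 0,"rz": 0,"x": 0,"y": 0,"z": 0.023,"grip": 1},{"rx": 0,"ry": 0,"rz": 0,"x": 0,"y": 0,"z": 0.023,"grip": 1}]}}

```text
clock: 13.12
position: [0.575, 0.1142, 0.0765]
ee_rot: [[-0.946, 0.325, 0.001], [0.325, 0.946, -0.0], [-0.001, 0.0, -1.0]]
force: [-1.0, -0.8, 5.0]
gripper_width: 0.0002
grasp_force: 2.6
```

Run:
```python
from h import *
np.set_printoptions(precision=4,suppress=True)
plan((.5735,.1135,.0755),161.3)
c=cam("scene"); save(c,"s6.png",(170,170,290,270),5)
c=cam("top"); P=mask(c,np.ones((420,560),bool))
f=c["frame"].astype(int); red=(f[...,0]>60)&(f[...,0]>1.9*f[...,1])&(f[...,0]>1.9*f[...,2])
k,l,s,ce=cv2.connectedComponentsWithStats(red.astype(np.uint8))
for i in range(1,k):
    w=pts(c,ce[i],.0565)[0]
    if 8<s[i,4]<100 and .6<w[0]<.75 and .1<w[1]<.25: print("plum top",ce[i],s[i,4],w)
```

```text
t 13.12 pos [0.575  0.1142 0.0765] F [-1.  -0.8  5. ] w 0.0002 gf 2.6
shift [ 0.0011 -0.0012  0.001 ] turn [ 0.      0.0002 -0.0007] q7 [ 21.  40. -53.  91.  34.  66.  32.]
```

View pics/s6.png

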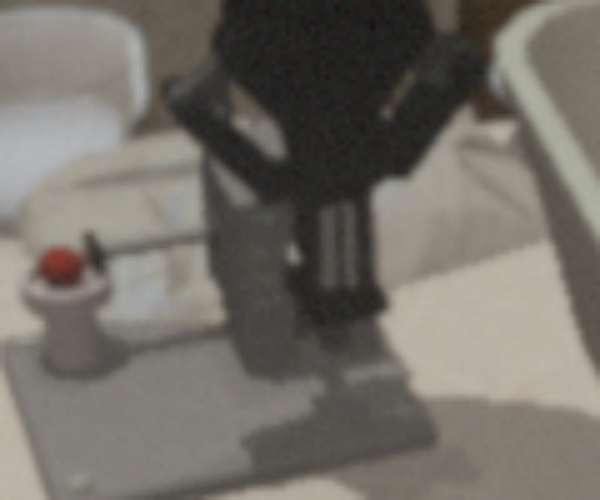

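The paddle is about 38.5 mm down with the force dropping behind the third hump. The shoe at (93,253) is nearly against the plum (62,265) in the dish. I'll add 1.5 mm to sit right in the click.

Request:
{"fn": "send_rows", "kwargs": {"deltas": [{"rx": 0,"ry": 0,"rz": 0,"x": 0,"y": 0,"z": 0.001,"grip": 1},{"rx": 0,"ry": 0,"rz": 0,"x": 0,"y": 0,"z": 0.0015,"grip": 1},{"rx": 0,"ry": 0,"rz": 0,"x": 0,"y": 0,"z": 0.0015,"grip": 1},{"rx": 0,"ry": 0,"rz": 0,"x": 0,"y": 0,"z": 0.0015,"grip": 1},{"rx": 0,"ry": 0,"rz": 0,"x": 0,"y": 0,"z": 0.0015,"grip": 1},{"rx": 0,"ry": 0,"rz": 0,"x": 0,"y": 0,"z": 0.0015,"grip": 1}]}}

```text
clock: 13.72
position: [0.5749, 0.1143, 0.0755]
ee_rot: [[-0.946, 0.325, 0.001], [0.325, 0.946, -0.0], [-0.001, 0.0, -1.0]]
force: [-2.2, -0.6, 6.9]
gripper_width: -0.0001
grasp_force: 3.8
```

Run:
```python
from h import *
plan((.5735,.1135,.075),161.3)
c=cam("scene"); save(c,"s7.png",(170,190,230,250),8)
```

```text
t 13.72 pos [0.5749 0.1143 0.0755] F [-2.2 -0.6  6.9] w -0.0001 gf 3.8
shift [ 0.0011 -0.0012  0.0005] turn [ 0.      0.0002 -0.0007] q7 [ 21.  40. -53.  91.  34.  66.  32.]
```

View pics/s7.png

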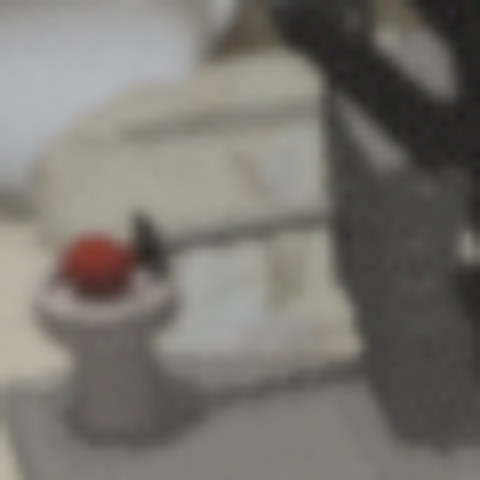

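The shoe (145,245) now touches the plum (97,265) in the dish. The paddle is about 39.5 mm down at 7 N, so I'm handing in.

```bash
python3 -c "
from workcell import workorder; print(workorder.job_done())"
```

```text
the job is handed in; nothing more can be done
None
```

The plum is in the dish with the shoe against it, gripped at no more than about 22 N per pad, and the arm is still holding the paddle down at the third click (about 39.5 mm, 7 N); I handed the job in at about 14 s, and the hand-in reported no verdict.

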